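Put the hand stamp into the bench warmer

ROBOT

A 7-joint arm with a two-finger parallel gripper is mounted at the origin on the work surface. World frame = base frame: x ahead of the robot, y to its left, z up, the work surface at z = 0. Lengths are in m, angles in degrees, forces in N, time in s.
With the tool pointing down it reaches from about 0.425 to 0.875 m from the base axis. Payload 4.7 kg.
Tool frame: the origin (TCP) lies between the finger pads, 19 mm behind the fingertips; this is the grasp point; z points along the fingers, y is the line along which they close (so a half turn about z gives the same grasp; the last joint's range is limited). The gripper opens to 87 mm and grips with 3 to 60 N. Pads are 19 mm wide; open, the fingers measure 117 mm over their backs; the gripper's body (75 mm by 190 mm) begins 51 mm behind the grasp point.
Start: joints at [77.069, 18.392, -4.016, 83.108, 1.295, 78.541, -3.26], TCP at [0.154, -0.631, 0.241] pointing down, gripper open.
Joint ranges: [-163.93, 163.93], [-17.29, 119.83], [-79.2, 71.16], [3.27, 140.29], [-89.18, 269.18], [5.43, 117.66], [-154.24, 154.24]. Speed limits (degrees/s): [147.25, 147.25, 180, 180, 180, 180, 180].

INTERFACE

Orientations are given as [roll, pitch, yaw] about the fixed x, y, z axes, in that order (R = Rz(yaw) Ry(pitch) Rx(roll)).
In Python, from cell import env, read_camera gives the robot as it stands.
- The arm moves only by the shell command python3 -m jog 'ROWS' [FORCE]. ROWS is JSON, a list of rows, each a list of 5 numbers: the opening, from 0 (shut) to 1 (fully open), then the shift along the tool's x, y, z each as a share of 0.02 m, from -1 to 1, then the turn about the tool's z as a share of 45 degrees, from -1 to 1. In form: [[gripper, x, y, z, yaw], ...]. A call has 1 to 12 rows; each row shifts and turns the commanded pose from where the row before left it, along the tool's axes as they then stand; what a row does not reach is not made up. A row lasts 1/12 s, in which the tool goes at most 41.7 mm and 7.16 degrees, less where a joint would pass 70% of its speed; a pose out of reach is approached as far as the arm can. A call with a number of a shift or a turn outside -1 to 1 is refused whole. A call with a gripper value outside its range is refused whole. The fingers move at their own pace and stop on an object; FORCE is the grip in N (left out, the last holds). Time passes only in rows, so rows that do not move let the fingers close. It gives the time, the measured TCP pose, the force, the opening and the grip force at its end, in the units of the state.
- env.get_obs(): the state, without advancing time (a new reading comes with each control period).
- read_camera(name): name is "scene" or "top" or "wrist"; returns a dict with "color" (420x560x3 uint8, red, green, blue), "range_z" (420x560 float32, m along the optical axis (not along the pixel's ray), 0 where there is no reading), "mtx" (3x3 intrinsics, pixels), "world_from_camera" (4x4, takes a point from camera to world coordinates); the wrist camera has in their place "T_tool_cam" (4x4, takes a point from camera to tool coordinates, whose origin is the TCP and whose axes are the flange's). Camera axes: x right, y down, z forward; pixel columns grow to the right and rows downward; lengths in m; the calibration is good to about 2 mm. The wrist camera is an equidistant fisheye: a pixel r from the principal point sees the ray r / f radians off the axis. A picture is of the moment at which its call begins: read the wrist's pose just before it.
- env.sign_off(): hands the job in; it is judged then, once.
The state is a dict: "time_s": time; "qpos": joint angles; "joint_velocities": joint speeds; "effort": joint torques, N m; "tool_pos": TCP position; "tool_rot": TCP orientation; "force": force on the tool from outside, world axes, zero at the start; "wrist_torque": the same for the moment, N m; "grip_width": finger opening in m; "grasp_force": force on a finger pad.
Only numpy, scipy, OpenCV 4.12 (cv2) and the standard library are available. Lean on these libraries where they do the work, as an engineer would, in place of code of your own. Each camera call takes 0.05 s, during which the arm holds its last target. There are 200 camera calls.

TASK

Get the light-wood-handled brass hand stamp into the bench tool warmer: first lift the red cap with the black knob off the grey warmer and set it, knob up, fully down into the hole of the small light-wood holder block. Then lift the stamp up and off its hook, lower it upright, barrel first, into the warmer's open well until it stands on the bottom, and only then let go. Don't drop the stamp on the table, and leave the other hanging stamp and the other loose things on the bench where they are.

Things in the scene. Friction and masses are not known exactly. Their poses are not given: they have to be found in the camera images.
- stamp: the stamp to load, 165 mm tall, 220 g: round brass barrel, diameter 28 mm, 0 to 55 mm up; steel band, 33 mm, 55 to 63; light-wood handle, 30 mm, straight from 82 to 127, top at 130; then a steel wire eye, 24 mm wide along y, 5 mm thick, opening 14 mm wide and 30 high (130 to 160). Origin: centre of the barrel's underside; z up its axis, x normal to the eye. Starts hanging by its eye on 'stand'
- stamp_grip (a point): point on the axis of that stamp's handle, 123 mm above its underside, 7 mm below the handle's top: a good grip height for a gripper coming from above, with the fingers either side of the hook bar, closing along the stamp's y
- stamp_eye (a point): centre of the wire at the top of that stamp's eye, 162.5 mm above its underside
- stand: fixed steel stand, 200 mm high, carrying the stamp: dark round base, diameter 92 mm, slim central post. Its hook is a 6 mm bar that runs from the post's top 65 mm along the stand's -x (roughly towards the robot) to a seat, then turns up into a tip 10 mm further on. Raised 10 to 20 mm (22 at most), the eye clears the tip and goes off along -x. Origin: centre of the base's underside
- stand_seat (a point): lowest point of the hook's centre line, 190 mm above the table, where the eye hangs; the tip's top is 11 mm higher
- other_stand: an identical stand carrying the other stamp
- other_stamp: the stamp to leave alone, hanging on the other stand: same shape, but black handle and steel barrel. Origin: centre of its underside
- warmer: fixed grey metal block 110 x 110 mm, 60 mm high, with a dial and a small green window on its front (its own -x side) and one round vertical well in the middle of its top. Origin: centre of its underside, z up
- well_mouth (a point): centre of the well's mouth, flush with the warmer's top; the well is 32 mm in diameter (chamfered 3 mm at the mouth) and 40 mm deep
- well_floor (a point): centre of the well's flat bottom, 20 mm above the table
- cap: loose cap, about 100 g, that closes the well at the start: steel spigot 26 mm in diameter and 10 mm long below, red disc 54 mm in diameter and 7 mm thick (10 to 17 mm up), black round knob 20 mm in diameter (17 to 42 mm up). Origin: centre of the spigot's underside, z up; the disc rests on the block and the spigot is in the hole
- cap_knob (a point): point on the knob's axis 39 mm above the spigot's underside, 3 mm below the knob's top: a good TCP position for a grasp from above with fingertips reaching 19 mm beyond
- holder: fixed light-wood block 80 x 80 mm, 25 mm high, with one round hole in its top for parking the cap. Origin: centre of its underside, z up
- holder_mouth (a point): centre of the hole's mouth on top of the holder; the hole is 32 mm in diameter (chamfered 3 mm) and 15 mm deep
- tape_roll: loose cardboard-coloured ring lying flat, 80 mm in diameter, 24 mm high; leave alone. Origin: centre of its underside
- wood_block: loose wooden block 130 x 50 x 30 mm; leave alone. Origin: centre of its underside
- foil_roll: loose gold-coloured roll standing upright, 44 mm in diameter, 75 mm high; leave alone. Origin: centre of its underside
- jar: loose amber jar with a black lid, 56 mm in diameter, 70 mm high; leave alone. Origin: centre of its underside
Not all that is in view belongs to the job. Of the things shaped like the warmer, the grey one is meant. Leave any turquoise look-alike of the holder alone.

How it is judged:
By the outcome, as a careful person would: the job done as asked, in the order asked, and still so for the second after the job is handed in, with the robot touching nothing.
It also fails if it takes over 61 s, if anything falls off the work surface, if the arm or the gripper's body presses on something with over 40 N, if the wrist force passes 120 N, or if a joint passes its speed limit or range.

## Working session

There is one attempt and no reset: what is moved stays moved. The work goes in short steps, Python scripts to look and compute and a shell command to move; the robot and the scene stay as the last step left them, time stands still between calls to the robot, and variables do not carry over. Pictures are saved under pics/ and viewed, at most 10 in all, crops included, and the job is handed in when it is done.

```bash
mkdir -p pics; ls
python3 - <<'E'
from cell import env, read_camera
import cv2,numpy as np
o=env.get_obs();print({k:o[k] for k in('time_s','tool_pos','tool_rot','grip_width','force')})
for n in('scene','top'):
    c=read_camera(n);np.savez(f'pics/{n}0.npz',**c);cv2.imwrite(f'pics/{n}0.png',c['color'][:,:,::-1]);print(n,c['mtx'].tolist(),np.round(c['world_from_camera'],3).tolist())
E
```

```text
pics
{'time_s': 0.0, 'tool_pos': array([ 0.15418498, -0.63089523,  0.24014188]), 'tool_rot': array([-1.79887542e+02,  6.38289453e-03,  1.37406421e+01]), 'grip_width': 0.08693839788099927, 'force': array([ 0.4468504 , -0.45903422,  0.33984997])}
scene [[399.18613386945435, 0.0, 282.0223547073512], [0.0, 399.18613386945435, 208.1394883924579], [0.0, 0.0, 1.0]] [[-0.861, 0.341, -0.378, 0.855], [0.509, 0.551, -0.661, 0.609], [-0.017, -0.762, -0.648, 0.75], [0.0, 0.0, 0.0, 1.0]]
top [[504.84321189186926, 0.0, 275.7939826993356], [0.0, 504.84321189186926, 205.15825777222332], [0.0, 0.0, 1.0]] [[0.004, -0.995, 0.098, 0.395], [-1.0, -0.005, -0.016, 0.0], [0.017, -0.098, -0.995, 1.454], [0.0, 0.0, 0.0, 1.0]]
```

View pics/scene0.png

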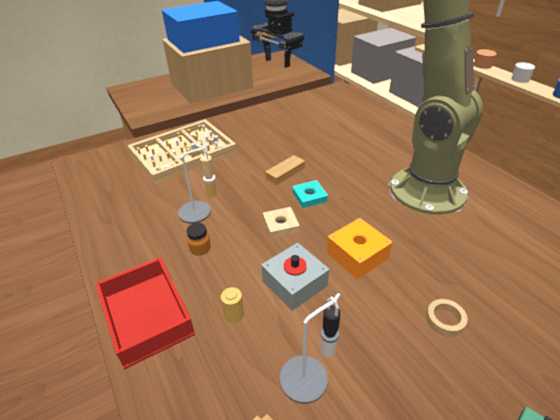

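View pics/top0.png

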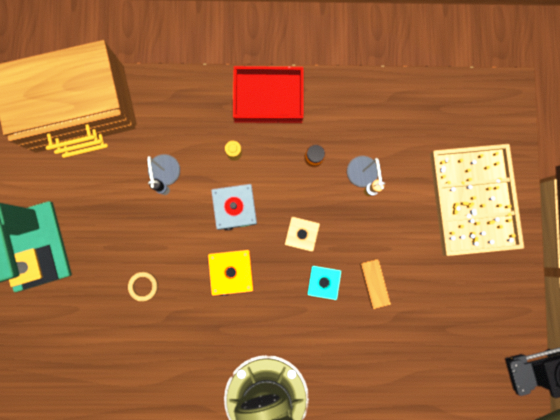

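The scene view shows the grey warmer with its red cap at (295,272), and the light-wood holder at (281,220). The turquoise look-alike is at (310,193) and the orange one at (360,245). There are two stamps: light-wood handle and brass barrel at (208,175), black handle and steel barrel at (330,320). The first fits the description. In the top view these are the warmer (234,206), holder (302,234) and stamp (376,184). Next I'll confirm with a crop and measure.

```bash
cat > h.py <<'E'
import numpy as np,cv2
def load(n): return dict(np.load(f'pics/{n}.npz'))
def ray(c,u,v):
    T=c['world_from_camera'];K=c['mtx'];d=T[:3,:3]@np.array([(u-K[0,2])/K[0,0],(v-K[1,2])/K[1,1],1]);return T[:3,3],d
def onz(c,u,v,z):
    o,d=ray(c,u,v);return o+d*(z-o[2])/d[2]
def cloud(c):
    z=c['range_z'];K=c['mtx'];T=c['world_from_camera'];v,u=np.indices(z.shape)
    P=np.stack([(u-K[0,2])/K[0,0]*z,(v-K[1,2])/K[1,1]*z,z],-1)@T[:3,:3].T+T[:3,3];P[z==0]=np.nan;return P
E
python3 - <<'E'
from h import *
t=load('top0');s=load('scene0')
a=s['color'][130:235,150:250,::-1];b=t['color'][145:205,340:400,::-1]
a=cv2.resize(a,(400,420));b=cv2.resize(b,(400,400));b=cv2.copyMakeBorder(b,0,20,0,0,0)
cv2.imwrite('pics/crop.png',np.hstack([a,b]))
P={'top':cloud(t),'scene':cloud(s)};C={'top':t,'scene':s}
boxes={'top':{'warmer':(208,180,262,232),'holder':(283,214,324,254)},'scene':{'warmer':(258,240,332,308),'holder':(260,205,302,238)}}
for n in C:
    hsv=cv2.cvtColor(C[n]['color'],cv2.COLOR_RGB2HSV)
    for k,(x0,y0,x1,y1) in boxes[n].items():
        p=P[n][y0:y1,x0:x1];z0=.06 if k=='warmer' else .025
        m=np.abs(p[...,2]-z0)<.006; q=p[m]
        # erode noise; fit rectangle
        r=cv2.minAreaRect(q[:,:2].astype(np.float32)*1000);print(n,k,m.sum(),np.median(q[:,2]),r)
    x0,y0,x1,y1=boxes[n]['warmer'];h=hsv[y0:y1,x0:x1];m=((h[...,0]<8)|(h[...,0]>172))&(h[...,1]>150)&(h[...,2]>80)
    cs,_=cv2.findContours(m.astype(np.uint8),0,1);c=max(cs,key=cv2.contourArea);e=cv2.fitEllipse(cv2.convexHull(c));u,v=e[0][0]+x0,e[0][1]+y0
    print(n,'disc',e,onz(C[n],u,v,.067))
    # wells: dark in holder
    x0,y0,x1,y1=boxes[n]['holder'];g=hsv[y0+6:y1-6,x0+8:x1-8,2];cs,_=cv2.findContours((g<110).astype(np.uint8),0,1);c=max(cs,key=cv2.contourArea)
    (u,v),r=cv2.minEnclosingCircle(c);print(n,'hole',u+x0+8,v+y0+6,r,onz(C[n],u+x0+8,v+y0+6,.025))
E
```

```text
top warmer 1309 0.05991179594491647 ((528.86376953125, 95.82252502441406), (110.21849060058594, 109.90507507324219), 8.557021141052246)
top holder 669 0.024539878949519478 ((454.60650634765625, -95.8135757446289), (80.12433624267578, 79.9384765625), 76.10342407226562)
top disc ((25.491853713989258, 25.877872467041016), (17.840835571289062, 18.0108585357666), 74.39691162109375) [0.52955078 0.09470873 0.067     ]
top hole 301.5 233.875 4.155292510986328 [ 0.45504577 -0.09568442  0.025     ]
scene warmer 1659 0.0589692215768044 ((496.84515380859375, 91.63575744628906), (182.18019104003906, 112.64921569824219), 8.570744514465332)
scene holder 557 0.023487837978446002 ((457.2003479003906, -95.02376556396484), (85.78858184814453, 81.12146759033203), 76.63720703125)
scene disc ((36.61029052734375, 25.485824584960938), (17.714942932128906, 22.14674186706543), 90.23006439208984) [0.53402917 0.0986693  0.067     ]
scene hole 280.5 220.5 3.5356338024139404 [ 0.46172496 -0.0889508   0.025     ]
```

View pics/crop.png

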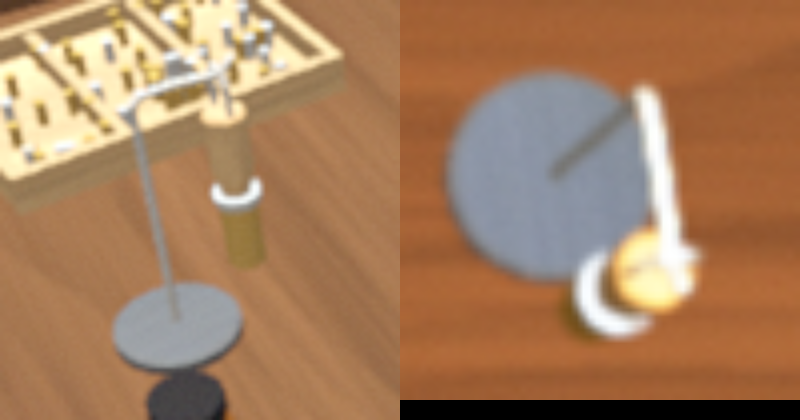

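The crop confirms it: light-wood handle with brass barrel, handle top at about (378,185) in the top view. The bar runs from (377,159) to (382,187).

Run:
```python
from h import *
t=load('top0');s=load('scene0');P=cloud(t);S=cloud(s)
hsv=cv2.cvtColor(t['color'],cv2.COLOR_RGB2HSV)
x0,y0,x1,y1=340,145,400,205
p=P[y0:y1,x0:x1];h=hsv[y0:y1,x0:x1]
m=np.abs(p[...,2]-.163)<.006;print('handle top',m.sum(),np.median(p[m],0),cv2.minEnclosingCircle(p[m][:,:2].astype(np.float32)*1000))
w=(h[...,0]<25)&(h[...,0]>8)&(h[...,1]>60)&(h[...,1]<150)&(h[...,2]>190)
cs,_=cv2.findContours(w.astype(np.uint8),0,1);c=max(cs,key=cv2.contourArea);(u,v),r=cv2.minEnclosingCircle(c);print('col',u+x0,v+y0,r,onz(t,u+x0,v+y0,.163))
m=p[...,2]>.180;q=p[m];print('bar n',m.sum(),q[:,2].min(),q[:,2].max())
vv,uu=np.nonzero(m);print(list(zip((uu+x0).tolist(),(vv+y0).tolist(),np.round(q[:,2],3).tolist())))
g=(h[...,1]<90)&(h[...,2]<190)&(h[...,2]>70)&(np.abs(p[...,2])<.012)
cs,_=cv2.findContours(g.astype(np.uint8),0,1);c=max(cs,key=cv2.contourArea);e=cv2.fitEllipse(cv2.convexHull(c));print('base',e,onz(t,e[0][0]+x0,e[0][1]+y0,.006))
# scene view: handle & barrel
q=S[150:200,195:225].reshape(-1,3);k=(q[:,2]>.04)&(q[:,2]<.165)&(np.abs(q[:,0]-.58)<.06)&(np.abs(q[:,1]+.27)<.08);q=q[k]
for a,b in((.035,.085),(.12,.16)):
    r=q[(q[:,2]>a)&(q[:,2]<b)];print('scene',a,len(r),np.median(r,0),r[:,:2].min(0),r[:,:2].max(0)) if len(r) else 0
```

```text
handle top 67 [ 0.57406489 -0.28032166  0.16208357] ((600.7078247070312, -277.97430419921875), 40.05403518676758)
col 377.0 184.5 6.576573371887207 [ 0.57788877 -0.28218611  0.163     ]
bar n 89 0.1800703035168778 0.2040101153182834
[(375, 159, 0.195), (376, 159, 0.193), (377, 159, 0.19), (374, 160, 0.184), (375, 160, 0.197), (376, 160, 0.201), (377, 160, 0.197), (375, 161, 0.184), (376, 161, 0.198), (377, 161, 0.2), (376, 162, 0.196), (377, 162, 0.199), (376, 163, 0.197), (377, 163, 0.195), (378, 163, 0.2), (376, 164, 0.2), (377, 164, 0.198), (378, 164, 0.196), (377, 165, 0.198), (378, 165, 0.204), (377, 166, 0.199), (378, 166, 0.202), (377, 167, 0.197), (378, 167, 0.199), (377, 168, 0.2), (378, 168, 0.199), (377, 169, 0.195), (378, 169, 0.199), (379, 169, 0.197), (377, 170, 0.197), (378, 170, 0.198), (379, 170, 0.202), (378, 171, 0.197), (379, 171, 0.198), (378, 172, 0.196), (379, 172, 0.195), (378, 173, 0.196), (379, 173, 0.196), (378, 174, 0.197), (379, 174, 0.197), (378, 175, 0.196), (379, 175, 0.198), (380, 175, 0.194), (378, 176, 0.195), (379, 176, 0.196), (380, 176, 0.194), (
[... 465 characters left out ...]
0.197), (379, 184, 0.2), (380, 184, 0.191), (381, 184, 0.196), (382, 184, 0.193), (383, 184, 0.189), (375, 185, 0.181), (376, 185, 0.189), (377, 185, 0.196), (380, 185, 0.193), (381, 185, 0.193), (380, 186, 0.193), (381, 186, 0.2), (382, 186, 0.196), (380, 187, 0.194), (381, 187, 0.196), (382, 187, 0.198), (381, 188, 0.202), (382, 188, 0.198)]
base ((21.93358039855957, 25.91676902770996), (30.988155364990234, 31.19667625427246), 39.05514907836914) [ 0.63971811 -0.27319964  0.006     ]
scene 0.035 119 [ 0.58256479 -0.27150114  0.06310275] [ 0.5662146  -0.28558679] [ 0.5932597  -0.26695056]
scene 0.12 145 [ 0.58302363 -0.27128929  0.14092727] [ 0.5633438  -0.29218109] [ 0.5937784  -0.26597093]
```

```bash
python3 -m jog '[[1,1,-1,0,0],[1,1,-1,0,0],[1,1,-1,0,0],[1,1,-1,0,0],[1,1,-1,0,0],[1,1,-1,0,0],[1,1,-1,0,0],[1,1,-1,0,0],[1,1,-1,0,0],[1,1,-1,0,0],[1,1,-1,0,0],[1,1,-1,0,0]]'; python3 -m jog '[[1,1,-1,0,0],[1,1,-1,0,0],[1,1,-1,0,0],[1,1,-1,0,0],[1,1,-1,0,0],[1,1,-1,0,0],[1,1,-1,0,0],[1,1,-1,0,0],[1,1,-1,0,0],[1,1,-1,0,0],[1,1,-1,0,0],[1,0,0,0,0]]'
```

```text
time_s: 1.1
tool_pos: [0.3308, -0.3398, 0.2409]
tool_rot: [-180.0, 0.0, 13.7]
force: [0.3, -0.2, 0.6]
grip_width: 0.0869
grasp_force: 0.0
time_s: 2.1
tool_pos: [0.494, -0.0689, 0.2413]
tool_rot: [-179.8, -0.1, 14.2]
force: [-0.6, 1.0, -0.3]
grip_width: 0.087
grasp_force: 0.0
```

```bash
cat >> h.py <<'E'
from scipy.spatial.transform import Rotation as Ro
def togo(env,tgt,yaw=None):
    o=env.get_obs();R=Ro.from_euler('xyz',o['tool_rot'],degrees=True)
    d=R.inv().apply(np.array(tgt)-o['tool_pos'])/.02
    print('t',round(o['time_s'],2),'pos',np.round(o['tool_pos'],4),'rot',np.round(o['tool_rot'],2),'F',np.round(o['force'],1),'w',round(o['grip_width'],4),'gf',round(o['grasp_force'],1))
    print('steps',np.round(d,2),'yaw',None if yaw is None else round((o['tool_rot'][2]-yaw)/45,3))
E
python3 - <<'E'
from h import *
from cell import env
togo(env,[.5293,.0952,.15])
E
```

```text
t 2.1 pos [ 0.494  -0.0689  0.2413] rot [-1.7983e+02 -1.4000e-01  1.4230e+01] F [-0.6  1.  -0.3] w 0.087 gf 0.0
steps [ 3.72 -7.5   4.59] yaw None
```

```bash
python3 -m jog '[[1,0.5,-1,0,0],[1,0.5,-1,0,0],[1,0.5,-1,0,0],[1,0.5,-1,0.5,0],[1,0.5,-1,0.5,0],[1,0.5,-1,0.5,0],[1,0.5,-1,0.5,0],[1,0.2,-0.5,0.5,0],[1,0,0,0.5,0],[1,0,0,0,0],[1,0,0,0,0]]'
python3 - <<'E'
from h import *
from cell import env,read_camera
togo(env,[.5293,.0952,.089])
c=read_camera('wrist');np.savez('pics/w1.npz',**c);cv2.imwrite('pics/w1.png',c['color'][:,:,::-1]);print(c['mtx'],c['T_tool_cam'])
E
```

```text
time_s: 3.02
tool_pos: [0.5276, 0.0863, 0.1804]
tool_rot: [180.0, 0.1, 13.7]
force: [0.0, -0.6, -0.1]
grip_width: 0.0869
grasp_force: 0.0
t 3.02 pos [0.5276 0.0863 0.1804] rot [1.7997e+02 1.2000e-01 1.3660e+01] F [ 0.  -0.6 -0.1] w 0.0869 gf 0.0
steps [ 0.2  -0.42  4.57] yaw None
[[325.1922621    0.         282.79726842]
 [  0.         325.1922621  210.68258384]
 [  0.           0.           1.        ]] [[-5.89675214e-04 -9.59181758e-01 -2.82789687e-01  7.66967010e-02]
 [ 9.99999291e-01 -8.58255574e-04  8.25872745e-04  3.45721618e-04]
 [-1.03486790e-03 -2.82788999e-01  9.59181584e-01 -1.43843717e-01]
 [ 0.00000000e+00  0.00000000e+00  0.00000000e+00  1.00000000e+00]]
```

View pics/w1.png

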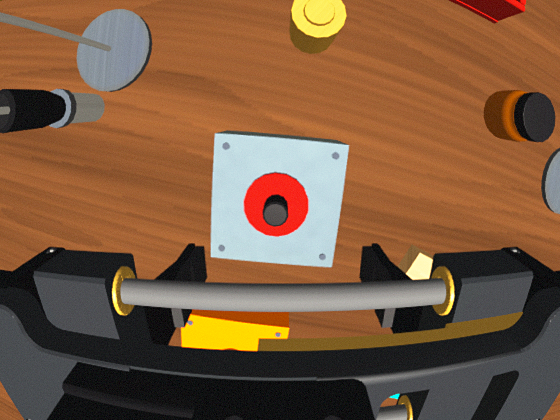

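The wrist view shows the grey warmer with the red disc at about (276,204) and the knob at (275,211), and a clear way down. I'll cross-check the disc centre.

```bash
cat >> h.py <<'E'
def wray(c,pos,rot,u,v):
    K=c['mtx'];x,y=(u-K[0,2])/K[0,0],(v-K[1,2])/K[1,1];th=np.hypot(x,y);s=np.sin(th)/th if th>1e-9 else 1
    T=c['T_tool_cam'];R=Ro.from_euler('xyz',rot,degrees=True)
    d=R.apply(T[:3,:3]@np.array([x*s,y*s,np.cos(th)]));return R.apply(T[:3,3])+pos,d
def wonz(c,pos,rot,u,v,z):
    o,d=wray(c,pos,rot,u,v);return o+d*(z-o[2])/d[2]
E
python3 - <<'E'
from h import *
c=load('w1');h=cv2.cvtColor(c['color'],cv2.COLOR_RGB2HSV);b=c['color'][180:245,235:320];h=h[180:245,235:320]
m=((h[...,0]<8)|(h[...,0]>172))&(h[...,1]>150)&(h[...,2]>80)
cs,_=cv2.findContours(m.astype(np.uint8),0,1);k=max(cs,key=cv2.contourArea);e=cv2.fitEllipse(cv2.convexHull(k));u,v=e[0][0]+235,e[0][1]+180
pos=np.array([.5276,.0863,.1804]);rot=[179.97,.12,13.66]
print(e,wonz(c,pos,rot,u,v,.067))
E
```

```text
((40.693382263183594, 24.24974822998047), (62.74785232543945, 64.20619201660156), 90.81025695800781) [0.53232712 0.09279619 0.067     ]
```

```bash
python3 -m jog '[[1,0.24,-0.36,0.5,0],[1,0,0,0.8,0],[1,0,0,0.8,0],[1,0,0,0.8,0],[1,0,0,0.7,0],[1,0,0,0.5,0],[1,0,0,0.3,0],[1,0,0,0.1,0],[1,0,0,0,0],[1,0,0,0,0]]' 25
python3 -c "
from h import *
from cell import env
togo(env,[.5305,.0945,.089])"
```

```text
time_s: 3.9
tool_pos: [0.5317, 0.096, 0.092]
tool_rot: [180.0, -0.1, 13.7]
force: [-0.6, 0.4, -0.1]
grip_width: 0.0873
grasp_force: 0.0
t 3.9 pos [0.5317 0.096  0.092 ] rot [ 1.7998e+02 -7.0000e-02  1.3720e+01] F [-0.6  0.4 -0.1] w 0.0873 gf 0.0
steps [-0.08  0.06  0.15] yaw None
```

```bash
python3 -m jog '[[1,-0.08,0.06,0.12,0],[0,0,0,0,0],[0,0,0,0,0],[0,0,0,0,0],[0,0,0,0,0],[0,0,0,0,0],[0,0,0,0,0],[0,0,0,0,0],[0,0,0,0,0],[0,0,0,0,0]]' 25
python3 -m jog '[[0,0,0,-0.3,0],[0,0,0,-0.6,0],[0,0,0,-1,0],[0,0,0,-1,0],[0,0,0,0,0]]'
python3 -c "
from h import *
from cell import env
togo(env,[.4550,-.0957,.1],13.7)"
```

```text
time_s: 4.73
tool_pos: [0.5299, 0.0945, 0.0888]
tool_rot: [180.0, 0.0, 13.7]
force: [-0.8, -0.1, 0.2]
grip_width: 0.035
grasp_force: 0.0
time_s: 5.15
tool_pos: [0.5327, 0.0955, 0.1518]
tool_rot: [179.9, -0.4, 13.8]
force: [0.9, 0.4, 0.3]
grip_width: 0.0034
grasp_force: 0.0
t 5.15 pos [0.5327 0.0955 0.1518] rot [179.91  -0.43  13.76] F [0.9 0.4 0.3] w 0.0034 gf 0.0
steps [-6.07  8.36  2.56] yaw 0.001
```

The fingers are slow and hadn't closed before the lift. I'll reopen and check the cap.

```bash
python3 -m jog '[[0.7,0,0,0,0],[0.7,0,0,0,0],[0.7,0,0,0,0],[0.7,0,0,0,0],[0.7,0,0,0,0],[0.7,0,0,0,0],[0.7,0,0,0,0],[0.7,0,0,0,0],[0.7,0,0,0,0],[0.7,0,0,0,0],[0.7,0,0,0,0],[0.7,0,0,0,0]]' 25
python3 - <<'E'
from h import *
from cell import env,read_camera
o=env.get_obs();c=read_camera('wrist');togo(env,[.5305,.0945,.089],13.7)
h=cv2.cvtColor(c['color'],cv2.COLOR_RGB2HSV)
m=((h[...,0]<8)|(h[...,0]>172))&(h[...,1]>150)&(h[...,2]>80);m[:130]=0
cs,_=cv2.findContours(m.astype(np.uint8),0,1);k=max(cs,key=cv2.contourArea);e=cv2.fitEllipse(cv2.convexHull(k))
print(e,wonz(c,o['tool_pos'],o['tool_rot'],*e[0],.067))
E
```

```text
time_s: 6.15
tool_pos: [0.5299, 0.0945, 0.1468]
tool_rot: [180.0, -0.0, 13.7]
force: [0.1, 0.2, -0.0]
grip_width: 0.0606
grasp_force: 0.0
t 6.2 pos [0.5299 0.0945 0.1468] rot [179.99  -0.    13.74] F [-0.   0.3  0.6] w 0.0602 gf 0.0
steps [0.03 0.01 2.89] yaw 0.001
((283.3486633300781, 221.8031005859375), (70.52095031738281, 72.69755554199219), 91.73570251464844) [0.53239772 0.09417564 0.067     ]
```

The cap is unmoved. Grasping again, this time closing for longer.

```bash
python3 -m jog '[[0.7,0.05,0,0.7,0],[0.7,0,0,0.8,0],[0.7,0,0,0.7,0],[0.7,0,0,0.5,0],[0.7,0,0,0.19,0],[0.7,0,0,0,0],[0,0,0,0,0],[0,0,0,0,0],[0,0,0,0,0],[0,0,0,0,0],[0,0,0,0,0],[0,0,0,0,0]]' 25
python3 -m jog '[[0,0,0,0,0],[0,0,0,0,0],[0,0,0,0,0],[0,0,0,0,0]]'
```

```text
time_s: 7.2
tool_pos: [0.531, 0.0947, 0.0893]
tool_rot: [180.0, -0.0, 13.7]
force: [-0.0, -0.6, -0.9]
grip_width: 0.0286
grasp_force: 0.0
time_s: 7.53
tool_pos: [0.5309, 0.0947, 0.0891]
tool_rot: [180.0, -0.0, 13.7]
force: [-0.1, -0.2, 1.2]
grip_width: 0.0191
grasp_force: 25.0
```

```bash
python3 -m jog '[[0,0,0,-0.3,0],[0,0,0,-0.6,0],[0,0,0,-0.8,0],[0,0,0,-0.8,0],[0,0,0,-0.5,0],[0,-0.4,0.6,0,0],[0,-0.5,0.7,0,0],[0,-0.5,0.7,0,0],[0,-0.5,0.7,0,0],[0,-0.5,0.7,0,0],[0,-0.5,0.7,0,0],[0,-0.5,0.7,0,0]]'
python3 -m jog '[[0,-0.5,0.7,0,0],[0,-0.5,0.7,0,0],[0,-0.5,0.7,0,0],[0,-0.5,0.7,0,0],[0,-0.4,0.5,0,0],[0,-0.2,0.2,0,0],[0,0,0,0,0],[0,0,0,0,0]]'
python3 - <<'E'
from h import *
from cell import env,read_camera
o=env.get_obs();togo(env,[.4550,-.0957,.08],13.7);c=read_camera('wrist');np.savez('pics/w2.npz',pos=o['tool_pos'],rot=o['tool_rot'],**c);cv2.imwrite('pics/w2.png',c['color'][:,:,::-1])
E
```

```text
time_s: 8.53
tool_pos: [0.4873, -0.0152, 0.1496]
tool_rot: [180.0, -0.0, 13.8]
force: [0.4, -1.0, -1.1]
grip_width: 0.0193
grasp_force: 25.0
time_s: 9.2
tool_pos: [0.454, -0.0944, 0.1494]
tool_rot: [180.0, -0.0, 13.7]
force: [0.3, -0.9, -1.5]
grip_width: 0.0193
grasp_force: 25.0
t 9.2 pos [ 0.454  -0.0944  0.1494] rot [ 1.7999e+02 -4.0000e-02  1.3740e+01] F [ 0.3 -0.9 -1.5] w 0.0193 gf 25.0
steps [0.03 0.07 3.47] yaw 0.001
```

View pics/w2.png

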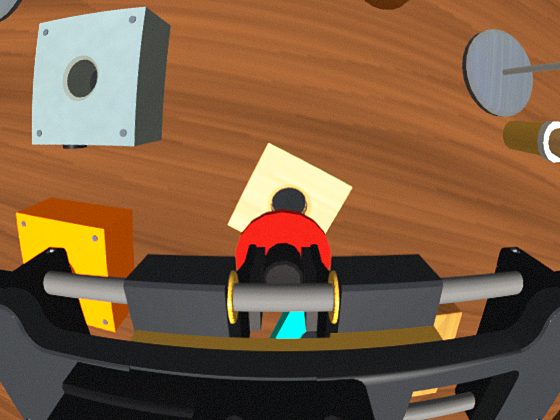

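The wrist view shows the cap gripped (disc at about (284,240)), with holder corners at (351,187) and (228,227). The open warmer well is at (82,77). I'll compute the offsets.

Run:
```python
from h import *
c=load('w2');p,r=c['pos'],c['rot'];f=lambda u,v,z:wonz(c,p,r,u,v,z)[:2]
A,B,D=f(351,187,.025),f(228,227,.025),f(268,143,.025);print('holder mid',(A+B)/2,np.linalg.norm(A-B),np.linalg.norm(A-D),np.linalg.norm(B-D))
W=[f(40,9,.06),f(144,8,.06),f(131,144,.06),f(33,143,.06)];print('warmer',np.mean(W,0),[np.linalg.norm(W[i]-W[i-1]) for i in range(4)])
h=cv2.cvtColor(c['color'],cv2.COLOR_RGB2HSV);m=((h[...,0]<8)|(h[...,0]>172))&(h[...,1]>150)&(h[...,2]>80);m[:130]=0
z=p[2]-.022
ys,xs=np.nonzero(m);pts=[]
for y in range(212,245,2):
    x=xs[ys==y]
    if len(x): pts+= [f(x.min(),y,z),f(x.max(),y,z)]
pts=np.array(pts);A=np.c_[2*pts,np.ones(len(pts))];s=np.linalg.lstsq(A,(pts**2).sum(1),rcond=None)[0];print('disc',s[:2],'r',np.sqrt(s[2]+(s[:2]**2).sum()),'tcp',p[:2])
```

```text
holder mid [ 0.45605345 -0.09972234] 0.11263456424960104 0.07960016556622179 0.08144503048119846
warmer [0.535094   0.09411811] [np.float64(0.12300593893259096), np.float64(0.11181636272180566), np.float64(0.107389711952153), np.float64(0.10566941482556945)]
disc [ 0.45633712 -0.09426601] r 0.025764257629634763 tcp [ 0.45398072 -0.09444538]
```

```bash
python3 -m jog '[[0,0.03,0.12,0.4,0],[0,0,0,0.8,0],[0,0,0,0.8,0],[0,0,0,0.7,0],[0,0,0,0.5,0],[0,0,0,0.3,0],[0,0,0,0.2,0],[0,0,0,0.2,0],[0,0,0,0.2,0],[0,0,0,0,0]]'
python3 -m jog '[[0,0,0,0.2,0],[0,0,0,0.2,0],[0,0,0,0.2,0],[0,0,0,0,0],[0,0,0,0,0]]'
```

```text
time_s: 10.08
tool_pos: [0.4548, -0.0971, 0.0667]
tool_rot: [-180.0, 0.0, 13.7]
force: [-0.2, 0.1, -1.8]
grip_width: 0.0195
grasp_force: 25.0
time_s: 10.5
tool_pos: [0.4548, -0.0972, 0.0549]
tool_rot: [-180.0, 0.0, 13.7]
force: [0.3, 0.2, -1.3]
grip_width: 0.0195
grasp_force: 25.0
```

```bash
python3 -m jog '[[0,0,0,0.07,0],[0,0,0,0,0],[0.6,0,0,0,0],[0.6,0,0,0,0],[0.6,0,0,0,0],[0.6,0,0,0,0],[0.6,0,0,0,0],[0.6,0,0,0,0],[0.6,0,0,0,0],[0.6,0,0,0,0]]'
python3 -m jog '[[0.6,0,0,-0.3,0],[0.6,0,0,-1,0],[0.6,0,0,-1,0],[1,0,0,-1,0],[1,0,0,-1,0],[1,0,0,-1,0],[1,0,0,-1,0],[1,0,0,-1,0],[1,0,0,-1,0],[1,0,0,-1,0],[1,0,0,-1,0],[1,0,0,-0.5,0]]'
python3 - <<'E'
from h import *
from cell import env,read_camera
togo(env,[.40,-.0957,.27],11.3)
t=load('top0');P=cloud(t);m=P[...,2]>.18;q=[]
for v in range(160,183):
    u=[u for u in range(374,382) if P[v,u,2]>.188]
    q.append(onz(t,np.mean(u),v,.194)[:2])
vx,vy,x,y=cv2.fitLine(np.array(q,np.float32),cv2.DIST_HUBER,0,.01,.01).ravel();print('bar',vx,vy,x,y,np.degrees(np.arctan(vy/vx)),q[0],q[-1])
E
```

```text
time_s: 11.33
tool_pos: [0.4549, -0.0972, 0.0536]
tool_rot: [180.0, 0.0, 13.7]
force: [-0.3, 0.5, 0.5]
grip_width: 0.0514
grasp_force: 0.0
time_s: 12.33
tool_pos: [0.4558, -0.0971, 0.2725]
tool_rot: [179.9, -0.2, 13.8]
force: [0.1, 0.4, -0.1]
grip_width: 0.0867
grasp_force: 0.0
t 12.33 pos [ 0.4558 -0.0971  0.2725] rot [ 1.7986e+02 -1.7000e-01  1.3760e+01] F [ 0.1  0.4 -0.1] w 0.0867 gf 0.0
steps [-2.69 -0.73  0.12] yaw 0.055
bar 0.9890041 0.14788832 0.60446393 -0.27944523 8.504571 [ 0.63624931 -0.27384721] [ 0.5799186  -0.28184192]
```

```bash
python3 -m jog '[[1,0,0.6,0,0],[1,0,1,0,0],[1,0,1,0,0],[1,0,1,0,0],[1,0,1,0,0],[1,0,1,0,0],[1,0,1,0,0],[1,0,1,0,0],[1,0,1,0,0.05],[1,0,0.5,0,0.055],[1,0,0,0,0],[1,0,0,0,0]]'
python3 - <<'E'
from h import *
from cell import env,read_camera
o=env.get_obs();togo(env,[.53,-.29,.26],9);c=read_camera('wrist');np.savez('pics/w3.npz',pos=o['tool_pos'],rot=o['tool_rot'],**c)
s=read_camera('scene')
a=cv2.resize(c['color'][60:260,150:420],(540,400));b=cv2.resize(s['color'][170:310,240:340],(260,400),interpolation=2)
cv2.imwrite('pics/w3.png',np.hstack([a,b])[:,:,::-1])
E
```

```text
time_s: 13.33
tool_pos: [0.4966, -0.2755, 0.2673]
tool_rot: [-179.8, 0.2, 8.9]
force: [-0.3, 0.1, 1.0]
grip_width: 0.0871
grasp_force: 0.0
t 13.33 pos [ 0.4966 -0.2755  0.2673] rot [-1.7984e+02  1.5000e-01  8.9500e+00] F [-0.3  0.1  1. ] w 0.0871 gf 0.0
steps [1.54 0.98 0.36] yaw -0.001
```

View pics/w3.png

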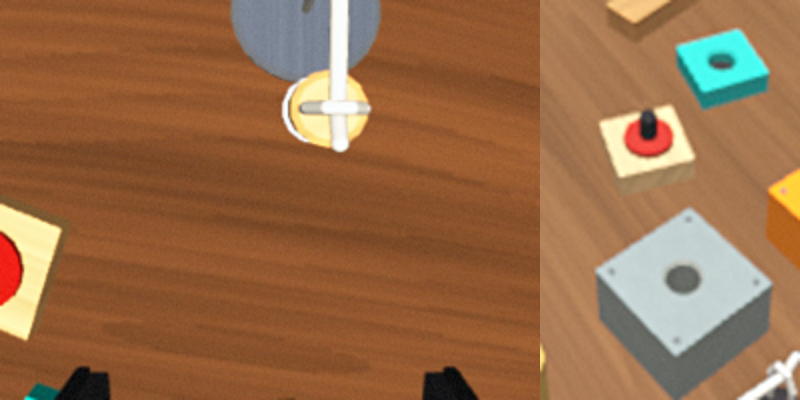

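The cap sits level and knob up in the light-wood holder (right panel), and the well is open. In the crop the eye wire is centred at about (337,107), square to the tool, and the handle top is at about (330,110).

Run:
```python
from h import *
c=load('w3');f=lambda u,v,z:wonz(c,c['pos'],c['rot'],150+u/2,60+v/2,z)
print('eye',f(337,107,.198),'handle',f(330,109,.163),'wire ends',f(303,108,.185),f(370,108,.185),'bar',f(339,5,.197),f(339,80,.197),f(341,148,.203))
o=np.array([.5755,-.2833,.156]);R=Ro.from_euler('xyz',c['rot'],degrees=True)
for n,t in(('A',[.577,-.283,.156]),):print(n,R.inv().apply(np.array(t)-c['pos'])/.02)
```

```text
eye [ 0.57872324 -0.28638329  0.198     ] handle [ 0.57845596 -0.28753224  0.163     ] wire ends [ 0.57672674 -0.27624824  0.185     ] [ 0.58081645 -0.29909863  0.185     ] bar [ 0.61245198 -0.28171966  0.197     ] [ 0.58767192 -0.2856745   0.197     ] [ 0.56582631 -0.28932607  0.203     ]
A [3.92526075 1.01294602 5.5511927 ]
```

```bash
python3 -m jog '[[0.7,0.6,0.2,0,0],[0.7,0.9,0.3,0,0],[0.7,0.9,0.3,0,0],[0.7,0.9,0.2,0,0],[0.7,0.59,0.03,0,0],[0.7,0,0,0.6,0],[0.7,0,0,0.9,0],[0.7,0,0,0.9,0],[0.7,0,0,0.6,0],[0.7,0,0,0,0],[0.7,0,0,0,0]]'
python3 -c "
from h import *
from cell import env
togo(env,[.5763,-.2835,.156],9)"
```

```text
time_s: 14.35
tool_pos: [0.5769, -0.2819, 0.209]
tool_rot: [-180.0, 0.1, 9.0]
force: [0.1, 0.1, 0.7]
grip_width: 0.0612
grasp_force: 0.0
t 14.35 pos [ 0.5769 -0.2819  0.209 ] rot [-1.7996e+02  9.0000e-02  9.0400e+00] F [0.1 0.1 0.7] w 0.0612 gf 0.0
steps [-0.04  0.08  2.65] yaw 0.001
```

```bash
python3 -m jog '[[0.7,-0.04,0.08,0.6,0],[0.7,0,0,0.7,0],[0.7,0,0,0.6,0],[0.7,0,0,0.5,0],[0.7,0,0,0.25,0],[0.7,0,0,0,0],[0.7,0,0,0,0]]'
python3 -m jog '[[0,0,0,0,0],[0,0,0,0,0],[0,0,0,0,0],[0,0,0,0,0],[0,0,0,0,0],[0,0,0,0,0],[0,0,0,0,0],[0,0,0,0,0],[0,0,0,0,0],[0,0,0,0,0]]' 35
```

```text
time_s: 14.93
tool_pos: [0.5773, -0.2839, 0.1566]
tool_rot: [-180.0, -0.0, 9.0]
force: [-0.6, -0.2, 0.2]
grip_width: 0.0608
grasp_force: 0.0
time_s: 15.77
tool_pos: [0.5773, -0.2847, 0.1568]
tool_rot: [179.9, -0.0, 9.0]
force: [1.5, -2.7, -0.2]
grip_width: 0.0293
grasp_force: 34.9
```

```bash
python3 -m jog '[[0,0,0,-0.2,0],[0,0,0,-0.2,0],[0,0,0,-0.2,0],[0,0,0,-0.15,0],[0,0,0,0,0],[0,0,0,0,0]]'
python3 -c "
from h import *
from cell import env
togo(env,[.5773,-.2847,.1715],9)"
```

```text
time_s: 16.27
tool_pos: [0.5774, -0.2836, 0.1719]
tool_rot: [180.0, -0.0, 9.0]
force: [0.0, -0.3, -2.8]
grip_width: 0.0288
grasp_force: 34.8
t 16.27 pos [ 0.5774 -0.2836  0.1719] rot [ 1.80e+02 -1.00e-02  9.03e+00] F [ 0.  -0.3 -2.8] w 0.0288 gf 34.8
steps [-0.01  0.05  0.02] yaw 0.001
```

Lifted 15 mm, and the wrist carries about the stamp's weight. Now I'll slide it off along -x.

```bash
python3 -m jog '[[0,-0.2,0,0,0],[0,-0.3,0,0,0],[0,-0.3,0,0,0],[0,-0.3,0,0,0]]'
python3 -m jog '[[0,-0.4,0,0,0],[0,-0.5,0,0,0],[0,-0.6,0,0,0],[0,-0.6,0,0,0],[0,-0.3,0,0,0],[0,0,0,0,0],[0,0,0,0,0]]'
python3 - <<'E'
from h import *
from cell import env,read_camera
togo(env,[.5303,.0952,.25],9)
s=read_camera('scene');t=read_camera('top')
b=cv2.resize(s['color'][110:230,150:290],(490,420),interpolation=2);a=cv2.resize(t['color'][140:260,330:420],(310,420))
cv2.imwrite('pics/s4.png',np.hstack([b,a])[:,:,::-1])
E
```

```text
time_s: 16.6
tool_pos: [0.5545, -0.2876, 0.1714]
tool_rot: [-180.0, 0.0, 9.0]
force: [-1.1, 0.5, -2.2]
grip_width: 0.0286
grasp_force: 34.8
time_s: 17.18
tool_pos: [0.5078, -0.2953, 0.172]
tool_rot: [180.0, -0.0, 9.0]
force: [0.4, 1.0, -2.6]
grip_width: 0.029
grasp_force: 34.8
t 17.18 pos [ 0.5078 -0.2953  0.172 ] rot [ 1.7996e+02 -3.0000e-02  8.9600e+00] F [ 0.4  1.  -2.6] w 0.029 gf 34.8
steps [  4.15 -19.11  -3.91] yaw -0.001
```

View pics/s4.png

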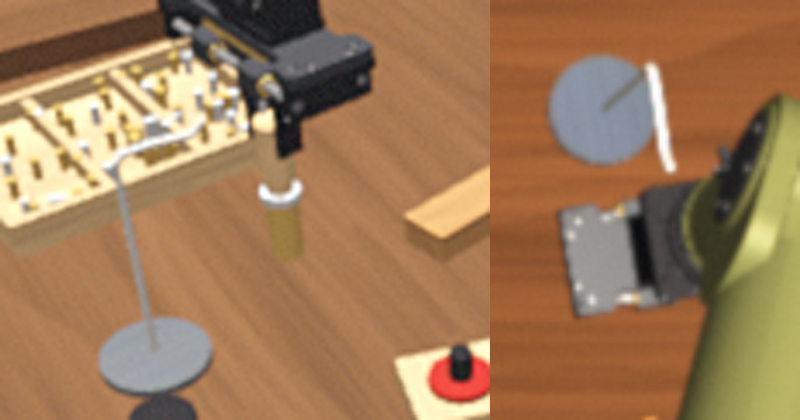

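The stamp is off the hook and upright in the gripper, and the stand is empty. Next I'll carry it high to the warmer.

```bash
python3 -m jog '[[0,0,0,-0.5,0],[0,0,0,-0.8,0],[0,0,0,-0.8,0],[0,0,-0.2,-0.8,0],[0,0.1,-0.5,-0.7,0],[0,0.2,-0.8,-0.3,0],[0,0.2,-0.8,0,0],[0,0.2,-0.8,0,0],[0,0.2,-0.8,0,0],[0,0.2,-0.8,0,0],[0,0.2,-0.8,0,0],[0,0.2,-0.8,0,0]]' 40
python3 -m jog '[[0,0.2,-0.8,0,0],[0,0.2,-0.8,0,0],[0,0.2,-0.8,0,0],[0,0.2,-0.8,0,0],[0,0.2,-0.8,0,0],[0,0.2,-0.8,0,0],[0,0.2,-0.8,0,0],[0,0.2,-0.8,0,0],[0,0.2,-0.8,0,0],[0,0.2,-0.8,0,0],[0,0.2,-0.8,0,0],[0,0,-0.5,0,0]]'
python3 -m jog '[[0,0,-0.6,0,0],[0,0,-0.6,0,0],[0,0,-0.6,0,0],[0,0,-0.3,0,0],[0,0,0,0,0],[0,0,0,0,0]]'
python3 - <<'E'
from h import *
from cell import env,read_camera
togo(env,[.5303,.0950,.21],9)
E
```

```text
time_s: 18.28
tool_pos: [0.5173, -0.1625, 0.2483]
tool_rot: [-179.9, 0.1, 9.1]
force: [-0.2, -0.4, -3.0]
grip_width: 0.0289
grasp_force: 39.8
time_s: 19.28
tool_pos: [0.5311, 0.0291, 0.2485]
tool_rot: [-179.9, 0.1, 9.3]
force: [0.4, 1.5, -2.5]
grip_width: 0.0288
grasp_force: 39.8
time_s: 19.78
tool_pos: [0.5257, 0.0662, 0.2497]
tool_rot: [180.0, -0.0, 9.0]
force: [0.2, -0.4, -3.7]
grip_width: 0.0292
grasp_force: 39.8
t 19.78 pos [0.5257 0.0662 0.2497] rot [179.96  -0.     9.03] F [ 0.2 -0.4 -3.7] w 0.0292 gf 39.8
steps [ 0.45 -1.39  1.98] yaw 0.001
```

```bash
python3 -m jog '[[0,0.2,-0.5,0.3,0],[0,0.2,-0.5,0.6,0],[0,0.05,-0.41,0.6,0],[0,0,0,0.4,0],[0,0,0,0,0],[0,0,0,0,0],[0,0,0,0,0]]'
python3 - <<'E'
from h import *
from cell import env,read_camera
togo(env,[.5295,.0955,.21],9)
o=env.get_obs();s=read_camera('scene');w=read_camera('wrist');t=read_camera('top');np.savez('pics/s5.npz',**s);np.savez('pics/w5.npz',pos=o['tool_pos'],rot=o['tool_rot'],**w)
a=cv2.resize(s['color'][175:315,225:365],(440,440),interpolation=2);b=cv2.resize(w['color'][100:330,180:370],(360,440))
cv2.imwrite('pics/s5.png',np.hstack([a,b])[:,:,::-1])
E
```

```text
time_s: 20.37
tool_pos: [0.5305, 0.0946, 0.2119]
tool_rot: [180.0, -0.0, 8.9]
force: [0.6, 0.5, -2.5]
grip_width: 0.0294
grasp_force: 39.8
t 20.37 pos [0.5305 0.0946 0.2119] rot [ 1.7996e+02 -2.0000e-02  8.9400e+00] F [ 0.6  0.5 -2.5] w 0.0294 gf 39.8
steps [-0.04 -0.05  0.1 ] yaw -0.001
```

View pics/s5.png

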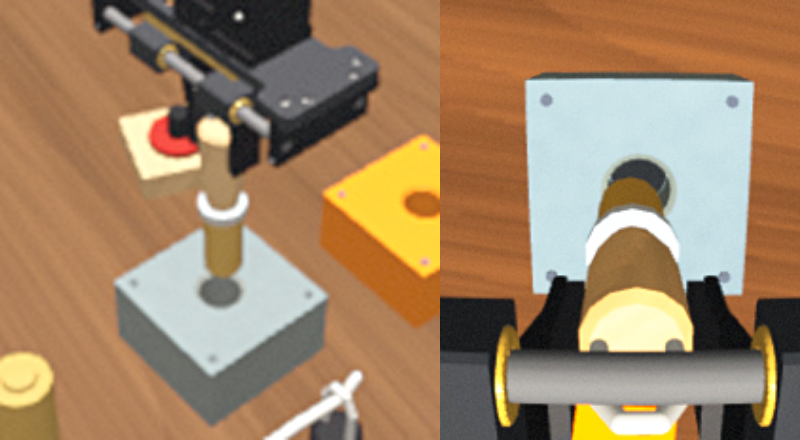

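The stamp hangs upright just over the open well. In the wrist crop the screws are at (546,100), (733,101), (724,277) and (551,276). The barrel's leading edge is at about (634,178), with its sides at 603 and 668.

Run:
```python
from h import *
c=load('w5');p,r=c['pos'],c['rot'];R=Ro.from_euler('xyz',r,degrees=True)
f=lambda a,b,z:wonz(c,p,r,180+(a-440)*190/360,100+b*230/440,z)
W=np.array([f(*q,.06) for q in((546,100),(733,101),(724,277),(551,276))]);print('screws',W.mean(0),[round(np.linalg.norm(W[i]-W[i-1]),4) for i in range(4)])
tl=lambda q:R.inv().apply(q-p)*1000
zb=p[2]-.123
print('tool mm: screws centre',tl(W.mean(0)),'lead edge (14 ideal x)',tl(f(634,178,zb)),'L',tl(f(604,198,zb)),'R',tl(f(668,198,zb)), 'ringL,R',tl(f(603,190,.06)),tl(f(677,190,.06)),'ring top',tl(f(638,157,.06)))
# scene
s=load('s5');g=lambda a,b,z:onz(s,225+a*140/440,175+b*140/440,z)
S=np.array([g(*q,.06) for q in((133,282),(308,295),(212,359))]);D=S[[0,1]].mean(0);print('scene diag centre',D,np.linalg.norm(S[0]-S[1]),'well',g(220,292,.06),'barrel L/R bottom',g(205,265,zb+.0),g(241,268,zb),'low pt',g(223,278,zb))
```

```text
screws [0.5308611  0.09198378 0.06      ] [np.float64(0.0903), np.float64(0.0905), np.float64(0.0906), np.float64(0.0903)]
tool mm: screws centre [-9.76529990e-02  2.59035681e+00  1.51917059e+02] lead edge (14 ideal x) [ 13.57847401   0.31704508 123.00399896] L [  4.466889   -13.16108965 122.99296033] R [  4.43701546  15.57889902 123.01109644] ringL,R [  0.70945676 -15.06998582 151.90613389] [  0.67858219  21.64632853 151.92930541] ring top [ 17.19726155   2.27442692 151.92166114]
scene diag centre [0.5320963  0.09716724 0.06      ] 0.127020461586375 well [0.53382428 0.10005441 0.06      ] barrel L/R bottom [0.54306154 0.09462532 0.08891541] [0.52292191 0.1102818  0.08891541] low pt [0.53870117 0.11158522 0.08891541]
```

```bash
python3 -m jog '[[0,0.02,0.09,0.3,0],[0,0,0,0.4,0],[0,0,0,0.3,0],[0,0,0,0.2,0],[0,0,0,0.2,0],[0,0,0,0.15,0],[0,0,0,0.15,0],[0,0,0,0.15,0],[0,0,0,0,0]]' 40; python3 -m jog '[[0,0,0,0.1,0],[0,0,0,0.1,0],[0,0,0,0,0],[0,0,0,0,0]]'
```

```text
time_s: 21.27
tool_pos: [0.5307, 0.0934, 0.174]
tool_rot: [180.0, 0.0, 9.0]
force: [0.3, -0.4, -3.6]
grip_width: 0.0289
grasp_force: 39.8
time_s: 21.6
tool_pos: [0.5308, 0.0936, 0.1704]
tool_rot: [180.0, 0.0, 9.0]
force: [0.8, -2.9, -3.8]
grip_width: 0.0289
grasp_force: 39.8
```

```bash
python3 -m jog '[[0,0,0.05,0,0],[0,0,0,0.1,0],[0,0,0,0.1,0],[0,0,0,0.1,0],[0,0,0,0,0],[0,0,0,0,0]]'
```

```text
time_s: 22.1
tool_pos: [0.5308, 0.0931, 0.1643]
tool_rot: [-180.0, 0.0, 9.0]
force: [1.5, -0.9, -3.8]
grip_width: 0.029
grasp_force: 39.8
```

```bash
python3 -m jog '[[0,0.02,0.02,0.1,0],[0,0,0,0.15,0],[0,0,0,0.15,0],[0,0,0,0.15,0],[0,0,0,0.15,0],[0,0,0,0.1,0],[0,0,0,0.1,0],[0,0,0,0,0],[0,0,0,0,0]]'; python3 -m jog '[[0,0,0,0.05,0],[0,0,0,0.05,0],[0,0,0,0,0],[0,0,0,0,0]]'
```

```text
time_s: 22.85
tool_pos: [0.5314, 0.0926, 0.1465]
tool_rot: [-180.0, 0.0, 9.0]
force: [0.4, 0.2, -3.0]
grip_width: 0.0289
grasp_force: 39.8
time_s: 23.18
tool_pos: [0.5315, 0.0926, 0.1446]
tool_rot: [180.0, 0.0, 9.0]
force: [0.7, -0.2, -2.6]
grip_width: 0.029
grasp_force: 39.8
```

```bash
python3 -m jog '[[0,0,0,0.05,0],[0,0,0,0.03,0],[0,0,0,0,0],[0,0,0,0,0]]'; python3 -m jog '[[0,0,0,0.05,0],[0,0,0,0,0],[0,0,0,0,0]]'
```

```text
time_s: 23.52
tool_pos: [0.5321, 0.0928, 0.1438]
tool_rot: [180.0, -0.1, 9.0]
force: [0.0, -0.7, 3.2]
grip_width: 0.0289
grasp_force: 39.8
time_s: 23.77
tool_pos: [0.5326, 0.0929, 0.1437]
tool_rot: [180.0, -0.2, 9.0]
force: [-1.2, 0.0, 8.4]
grip_width: 0.029
grasp_force: 39.8
```

The stamp is standing on the floor: contact came at the expected height. Releasing and retreating straight up.

```bash
python3 -m jog '[[0,0,0,-0.05,0],[0,0,0,0,0],[0.8,0,0,0,0],[0.8,0,0,0,0],[0.8,0,0,0,0],[0.8,0,0,0,0],[0.8,0,0,0,0],[0.8,0,0,0,0],[0.8,0,0,0,0],[0.8,0,0,0,0],[0.8,0,0,0,0],[0.8,0,0,0,0]]'; python3 -m jog '[[0.8,0,0,-0.3,0],[0.8,0,0,-0.6,0],[0.8,0,0,-0.8,0],[0.8,0,0,-0.8,0],[0.8,0,0,-0.8,0],[0.8,0,0,-0.8,0],[0.8,0,0,-0.8,0],[0.8,0,0,-0.8,0],[0.8,-0.5,0,-0.5,0],[0.8,-0.5,0,0,0],[0.8,-0.5,0,0,0],[0.8,0,0,0,0]]'
python3 - <<'E'
from h import *
from cell import env,read_camera
togo(env,[.53,.09,.25])
s=read_camera('scene');cv2.imwrite('pics/fin.png',s['color'][:,:,::-1])
E
```

```text
time_s: 24.77
tool_pos: [0.5315, 0.0926, 0.143]
tool_rot: [180.0, 0.0, 9.0]
force: [-0.1, -0.5, -0.8]
grip_width: 0.0692
grasp_force: 0.0
time_s: 25.77
tool_pos: [0.501, 0.0881, 0.2686]
tool_rot: [179.9, -0.1, 9.0]
force: [-0.8, 0.8, -0.5]
grip_width: 0.0698
grasp_force: 0.0
t 25.77 pos [0.501  0.0881 0.2686] rot [ 1.7989e+02 -7.0000e-02  9.0400e+00] F [-0.8  0.8 -0.5] w 0.0698 gf 0.0
steps [1.45 0.13 0.93] yaw None
```

View pics/fin.png

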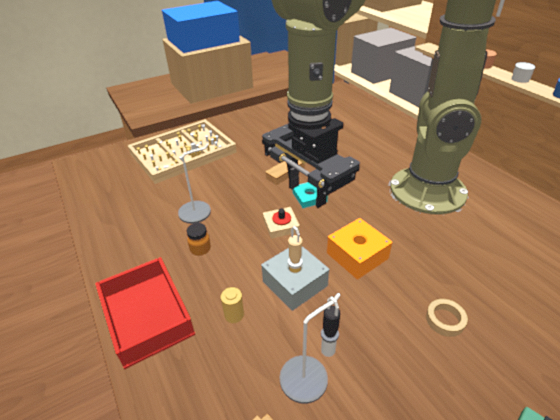

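The stamp stands upright in the warmer at (295,255), the cap is knob up in the holder at (281,217), everything else is in place, and the gripper is clear.

```bash
python3 -c "
from cell import env
print(env.sign_off())"
```

```text
the job is handed in; nothing more can be done
None
```

The job is handed in at about 26 s of robot time: the cap is parked knob up in the light-wood holder and the brass stamp stands upright on the bottom of the warmer's well, with nothing else seen to have moved; the first cap grasp closed too late and missed, so I repeated it.

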